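# Press the proud bench dog below the face of the blank

### The arm

A 6-joint arm with a two-finger parallel gripper is mounted at the origin on a cart in front of the work surface, level with it; the furniture and walls round the work are solid. World frame = base frame: x ahead of the robot, y to its left, z up, the work surface at z = 0. Lengths are in mm, angles in rad, forces in N, time in s.
With the tool pointing down it reaches from about 325 to 875 mm from the base axis. Payload 4.4 kg.
Tool frame: the origin (TCP) lies between the finger pads; the fingertips stand 8 mm ahead of it and the grasp point (between the pads) lies 11 mm behind it; z points along the fingers, y is the direction in which the jaws open and shut (so a half turn about z gives the same grasp; the last joint's range is limited). The gripper opens to 85 mm and grips with 20 to 120 N. Pads are 22 mm wide; open, the fingers measure 114 mm over their backs; the gripper's body (76 mm by 85 mm) begins 54 mm behind the grasp point. The pads swing forward as they close: fully open they stand 13 mm farther back than shut.
Start: joints at [1.081, 0.207, 1.542, -0, 1.393, -0.15], TCP at [191.656, 542.121, 239.282] pointing down, gripper open.
Joint ranges: [-2.73, 2.73], [-0.86, 2.22], [0.23, 2.46], [-1.11, 4.25], [0.08, 2.63], [-2.82, 2.82]. Speed limits (rad/s): [2.79, 2.79, 3.14, 3.14, 3.14, 3.14].

### API

Orientations are given as a unit quaternion [x, y, z, w].
In Python, from cell import env gives the robot as it stands. Calls block until the motion is done:
- env.move_pose(position, orientation): joint-space move of the TCP to a pose.
- env.move_straight(position, velocity=150, orientation=None, stop_force=None): straight line of the TCP; orientation=None keeps the orientation; velocity is the mean speed in mm/s. With stop_force (N) it stops when the force on the tool has changed by that much, and returns True; else False.
- env.goto_joints(angles): joint-space move.
- env.grip(opening, effort=None): opening from 0.0 (shut) to 1.0 (fully open); effort is the grip in N (None keeps the last); returns when the fingers have stopped.
- env.dwell(seconds).
- env.inverse_kinematics(position, orientation): joint angles nearest the present ones, or None.
- env.sense(): the state.
- env.grab_frame(name): name is "side" or "top"; returns a dict with "frame" (420x560x3 uint8, red, green, blue), "fx", "fy", "cx", "cy" (pixels), "distortion" ([k1, k2, p1, p2, k3] as OpenCV has them; the pictures are not rectified), "R" (3x3) and "t" (3): a world point X has camera coordinates R X + t. Camera axes: x right, y down, z forward; pixel columns grow to the right and rows downward; lengths in mm; the calibration is good to about 2 mm. A picture is of the moment at which its call begins. There is no depth.
A pose or a line that the arm cannot do raises env.PlanningError and nothing moves.
- env.sign_off(): hands the job in, once; it reports no verdict.
Trained networks look in a picture, given as the dict that the camera call returned (one of the last four; its "shot" number tells which), for a name from the list of things; names that differ only in an ending like _2 or _b are one class to them, and where a whole thing is asked for, a point or a joint stands for the part that bears it (a point fixed in the world has none). Each returns a list of dicts, best first, with "score" (0 to 1); they miss things now and then, are a little off and sometimes report something else, mostly with a low value. They report only what shows in the picture. A call takes as long as a camera call. They do not tell look-alikes from the thing itself.
- env.look_for(name, picture): "rect" ([left, top, width, height] in pixels, round what is visible of it).
- env.silhouettes(name, picture): "mask" (420x560 bool, what is visible of it) and "rect" ([left, top, width, height] in pixels, round what is visible of it).
- env.mark_of(name, picture): "xy" ([column, row] in pixels: a listed point, or the origin of a listed thing).
The state is a dict: "time": time; "joints": joint angles; "qd": joint speeds; "tau": joint torques, N m; "tool_pos": TCP position; "orientation": TCP orientation; "force": force on the tool from outside, world axes, zero at the start; "ft_torque": the same for the moment, N m; "gripper_width": opening from 0.0 (shut) to 1.0 (fully open).
Only numpy, scipy, OpenCV 4.12 (cv2) and the standard library are available. Lean on these libraries where they do the work, as an engineer would, in place of code of your own. Each camera call takes 0.05 s, during which the arm holds its last target.

### The job

The blank on the holding board is about to be sanded, but one of the five bench dogs round it still stands above its face, where the sanding block would catch. With the fingertips, gently press that dog down until its head is about half-way down the blank's edge, like its four neighbours, so that it is below the face but still holds the blank, then withdraw. Leave the blank where it lies, the other dogs (also the two tall spare ones in the board's corners) and everything else alone, and lift nothing.

Things in the scene. Friction and masses are not known exactly. Their poses are not given: they have to be found in the camera images.
- board: brown wooden holding board, 210 mm (its x) by 340 mm (its y), fixed on the bench, its yaw varies by up to 0.2 rad; origin at the centre of its underside on the bench (z = 0), its z up. Its flat top is 45 mm above the bench. Two of its corner holes are empty, the other two hold the spare dogs.
- blank: the blank to be sanded, a pale wooden block with its length along the board's y; origin at the centre of its underside.
- blank_center (a point): centre of the blank, half-way up. The blank is 103 mm (along the board's y) by 75 mm (along the board's x) by 20 mm thick and lies loose at the middle of the board between the five dogs, which clear its edges by about 1.5 mm; its face is 65 mm above the bench.
- dog_high_head (a point): centre of the top of the head of the dog that stands too high, 26 to 36 mm above the board's top (6 to 16 mm above the blank's face), at any one of five places round the blank (board x, y in mm): (54, 29), (54, -29), (-54, 0), (0, 68), (0, -68). Wide fingertips should press on its outer part, away from the blank, to pass clear of the blank's edge. Aluminium pin, 30 mm in diameter, flat head.
- dog_high (a joint): how far the high dog has been pushed down in its hole, in m, growing downward: its head stands 0.036 minus this value above the board's top. The O-rings hold it at any height; it slides under about 5 N and stays where it is left.
- dog_a_head (a point): plain aluminium bench dog, a round pin 30 mm in diameter and 48 mm long with a flat head and two black O-rings, standing upright in a hole of the holding board. This point is the centre of the top of its head; one of the four dogs round the blank that are already low enough (head 9 to 14 mm above the board's top). Leave alone.
- dog_b_head (a point): plain aluminium bench dog, a round pin 30 mm in diameter and 48 mm long with a flat head and two black O-rings, standing upright in a hole of the holding board. This point is the centre of the top of its head; one of the four dogs round the blank that are already low enough (head 9 to 14 mm above the board's top). Leave alone.
- dog_c_head (a point): plain aluminium bench dog, a round pin 30 mm in diameter and 48 mm long with a flat head and two black O-rings, standing upright in a hole of the holding board. This point is the centre of the top of its head; one of the four dogs round the blank that are already low enough (head 9 to 14 mm above the board's top). Leave alone.
- dog_d_head (a point): plain aluminium bench dog, a round pin 30 mm in diameter and 48 mm long with a flat head and two black O-rings, standing upright in a hole of the holding board. This point is the centre of the top of its head; one of the four dogs round the blank that are already low enough (head 9 to 14 mm above the board's top). Leave alone.
- spare_a_head (a point): plain aluminium bench dog, a round pin 30 mm in diameter and 48 mm long with a flat head and two black O-rings, standing upright in a hole of the holding board. This point is the centre of the top of its head; spare dog parked near the board's far left corner, 26 to 36 mm above the board's top, not touching the blank. Leave alone.
- spare_b_head (a point): plain aluminium bench dog, a round pin 30 mm in diameter and 48 mm long with a flat head and two black O-rings, standing upright in a hole of the holding board. This point is the centre of the top of its head; spare dog parked near the board's near right corner, 26 to 36 mm above the board's top, not touching the blank. Leave alone.
- pencil: pencil, 142 mm long, 7 mm thick, lying on the board in front of the blank; origin at the centre of its underside. Leave alone.
- sanding: sanding block, 112 x 123 x 35 mm, on the bench to the right of the board; origin at the centre of its underside. Leave alone.
- brush: bench brush with a bow handle, 61 x 155 x 91 mm, on the bench to the left of the board; origin at the centre of its underside. Leave alone.
- cup_tall: turned wooden cup, 53 mm in diameter, 60 mm high, right of the board; origin at the centre of its underside. Leave alone.
- cup_short: turned wooden cup, 52 mm in diameter, 46 mm high, left of the board; origin at the centre of its underside. Leave alone.
- cup_pale: turned wooden cup, 52 mm in diameter, 50 mm high, right of the board; origin at the centre of its underside. Leave alone.
There are look-alikes about, which are no part of the job. Leave any blue or orange look-alike of the blank alone.

How it is judged:
By the outcome, as a careful person would: the job done as asked, in the order asked, and still so for the second after the job is handed in, with the robot touching nothing.
It also fails if it takes over 32 s, if anything falls off the work surface, if the arm or the gripper's body presses on something with over 40 N, if the wrist force passes 120 N, or if a joint passes its speed limit or range.

## Working session

There is one attempt and no reset: what is moved stays moved. The work goes in short steps, each a Python script; the robot and the scene stay as the last script left them, time stands still between calls to the robot, and variables do not carry over. Pictures are saved under pics/ and viewed, and the job is handed in when it is done.

```bash
mkdir -p pics; ls; python3 - <<'E'
from cell import env
import cv2,pickle
d={}
for n in("side","top"):
    p=env.grab_frame(n); d[n]=p
    cv2.imwrite(f"pics/{n}0.png",p["frame"][:,:,::-1])
    print(n,{k:v for k,v in p.items() if k!="frame"})
    for q in("dog_high_head","blank_center","board","dog_a_head","spare_a_head"):
        print(q,[(round(r["score"],2),[round(float(v)) for v in r["xy"]]) for r in env.mark_of(q,p)])
pickle.dump(d,open("d0.pkl","wb"))
s=env.sense();print(s["time"],s["tool_pos"],s["orientation"],s["force"])
E
```

```text
pics
side {'fx': 409.9939272802474, 'fy': 409.9939272802474, 'cx': 281.2120208019518, 'cy': 209.67613701165504, 'distortion': array([-0.03237365,  0.        ,  0.        ,  0.        ,  0.        ]), 'R': array([[ 0.98319678, -0.1812084 , -0.02208202],
       [-0.10737543, -0.47624438, -0.87273238],
       [ 0.14763   ,  0.86043873, -0.48769927]]), 't': array([-484.70708697,  118.32875574, 1210.49776476]), 'shot': 1}
dog_high_head [(0.67, [228, 181]), (0.59, [312, 210])]
blank_center [(0.84, [292, 224]), (0.61, [276, 194]), (0.58, [228, 201])]
board [(0.73, [294, 233])]
dog_a_head []
spare_a_head [(0.56, [312, 198])]
top {'fx': 425.42746221806664, 'fy': 425.42746221806664, 'cx': 279.78458815113, 'cy': 209.36487002115868, 'distortion': array([-0.04678641,  0.        ,  0.        ,  0.        ,  0.        ]), 'R': array([[-0.00363813, -0.99954383, -0.0299815 ],
       [-0.98055954,  0.00944792, -0.19599421],
       [ 0.19618806,  0.02868559, -0.98014661]]), 't': array([  61.85426249,  517.19870791, 1075.90511732]), 'shot': 2}
dog_high_head [(0.73, [317, 229]), (0.69, [306, 181]), (0.25, [431, 266])]
blank_center [(0.93, [314, 208]), (0.92, [226, 280]), (0.86, [221, 210]), (0.49, [362, 235])]
board [(0.79, [312, 213])]
dog_a_head [(0.56, [342, 206])]
spare_a_head [(0.6, [271, 177]), (0.38, [341, 205])]
0.6 [191.67350786 542.12391833 239.29842266] [1.69075056e-01 9.85603178e-01 1.84979360e-05 1.25687685e-05] [ 0.45347982 -0.38769085  0.02205861]
```

```bash
python3 - <<'E'
import cv2,pickle
d=pickle.load(open("d0.pkl","rb"))
for n,(x,y,w,h) in {"top":(220,140,190,142),"side":(200,150,190,142)}.items():
    f=d[n]["frame"][y:y+h,x:x+w,::-1]
    cv2.imwrite(f"pics/{n}crop.png",cv2.resize(f,None,fx=4.2,fy=4.2,interpolation=cv2.INTER_CUBIC))
E
```

```text
(no output)
```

View pics/top0.png

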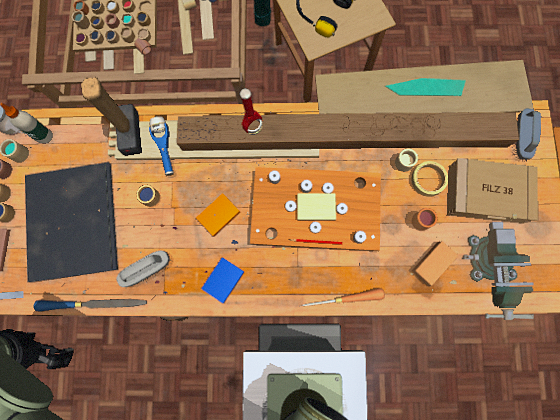

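View pics/side0.png

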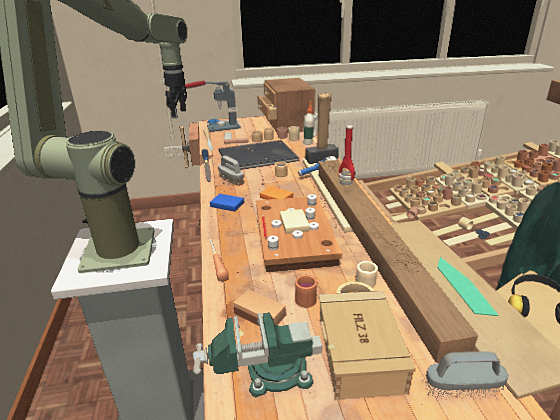

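```bash
sleep 1
```

```text
(no output)
```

View pics/topcrop.png

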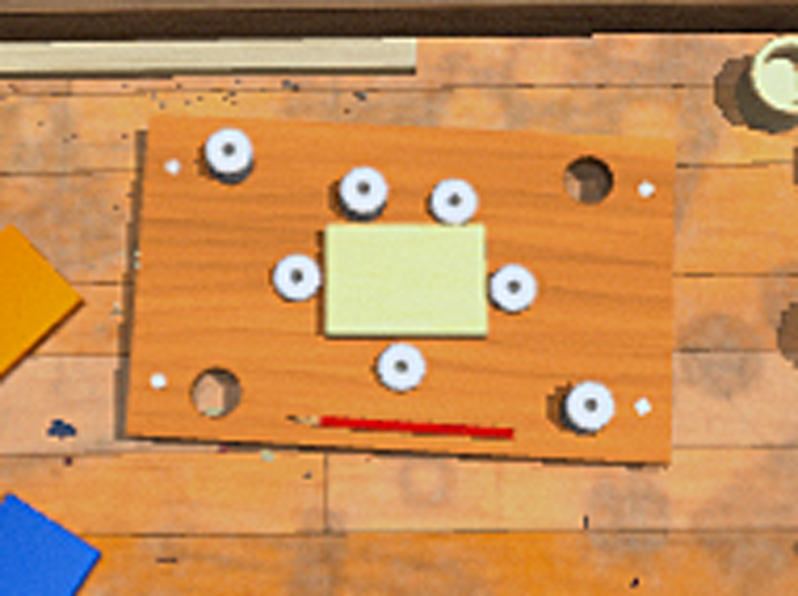

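View pics/sidecrop.png

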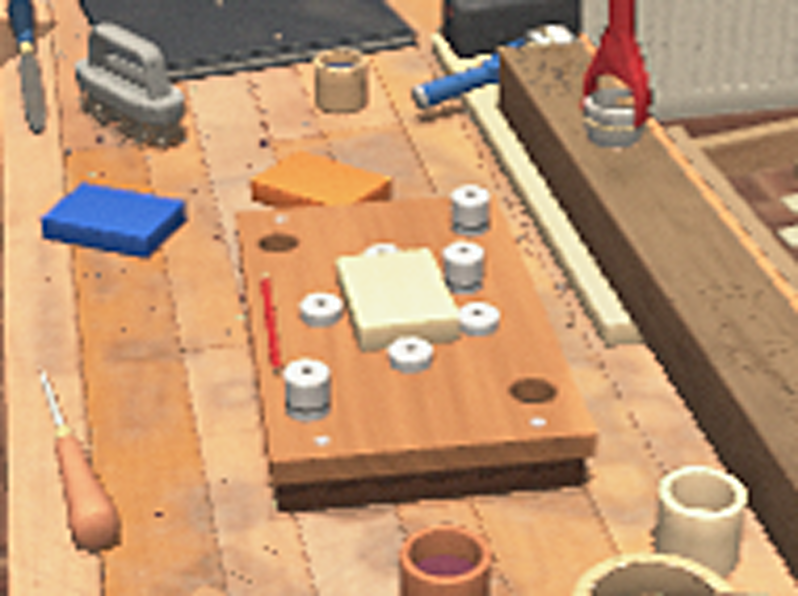

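Candidates for the high dog (top-view pixels):
- Far-left of blank, (306,185): side view (310,211), tall shaft showing with an O-ring and above the blank's face.
- The other four round the blank: far-right (328,187), left (290,206), right (342,208) and near (315,227). All are low.
- Spares at the board corners: (274,176) and (360,236). Both are tall but must not be touched.

The two crops agree, so I choose the far-left dog, board (54, 29). The orange and blue blocks are look-alikes. Next is the pose.

```bash
cat > h.py <<'E'
import numpy as np,cv2
from scipy.optimize import least_squares
def proj(c,X):
    return cv2.projectPoints(np.atleast_2d(X).astype(float),cv2.Rodrigues(c["R"])[0],c["t"],np.array([[c["fx"],0,c["cx"]],[0,c["fy"],c["cy"]],[0,0,1]]),c["distortion"])[0][:,0]
P=[(54,29),(54,-29),(-54,0),(0,68),(0,-68)]
# crop coords of head-centre holes and corners
ob={"top":(220,140),"side":(200,150)}
heads={"top":[(363,188),(454,200),(400,366),(296,276),(513,287)],"side":[(464,251),(479,315),(320,304),None,(411,347)]}
corn={"top":[(148,118),(676,142),(127,437),(669,464)],"side":[(490,198),(597,436),(236,213),(272,463)]}
bl={"top":[(326,226),(485,225),(325,335),(487,335)],"side":[(425,250),(459,325),(337,259),(366,338)]}
E
cat > fit.py <<'E'
from h import *
import pickle
d=pickle.load(open("d0.pkl","rb"))
CB=[(105,170),(105,-170),(-105,170),(-105,-170)]
CL=[(37.5,51.5),(37.5,-51.5),(-37.5,51.5),(-37.5,-51.5)]
def W(p,xy,z):
    c,s=np.cos(p[2]),np.sin(p[2]); return np.array([p[0]+c*xy[0]-s*xy[1],p[1]+s*xy[0]+c*xy[1],z])
def res(p,full=False):
    r=[]
    for k,n in enumerate(("top","side")):
        sh=p[8+2*k:10+2*k]; o=np.array(ob[n]); m=lambda u:(np.array(u)+.5)/4.2+o-.5
        for i,u in enumerate(heads[n]):
            if u: r.append((proj(d[n],W(p,P[i],45+p[3+i]))[0]+sh-m(u))*2)
        for xy,u in zip(CB,corn[n]): r.append(proj(d[n],W(p,xy,45))[0]+sh-m(u))
        # blank is loose: not used for the board pose
    r=np.array(r)
    if full: return r
    return np.r_[r.ravel(),p[8:12]*1.0,(p[4:8]-11.5)/4]
p=least_squares(res,np.r_[550,-80,0,31,11,11,11,11,0,0,0,0],loss="soft_l1").x
print(np.round(p,3)); print(np.round(res(p,1),1).tolist())
print("high dog",W(p,P[0],45+p[3]))
np.save("p.npy",p)
E
python3 fit.py
```

```text
[ 5.24568e+02 -3.76390e+01 -6.10000e-02  2.96720e+01  1.03830e+01
  1.18820e+01  1.15170e+01  1.26810e+01 -2.08000e-01  5.24000e-01
  4.78000e-01  7.76000e-01]
[[0.0, 0.3], [-0.2, 0.4], [0.4, 0.1], [0.1, 0.0], [0.0, -0.2], [0.0, -1.0], [-0.5, -0.7], [-0.4, -0.4], [0.3, 0.1], [-0.2, -0.1], [-0.4, -0.3], [0.4, 0.0], [-0.1, 0.2], [0.9, -0.9], [0.3, -0.2], [-0.4, 0.2], [-0.5, 0.4]]
high dog [580.24204502 -11.99825377  74.67241984]
```

```bash
python3 - <<'E'
from cell import env
from h import *
import pickle
p=np.load("p.npy"); c,s=np.cos(p[2]),np.sin(p[2])
bx=58;by=29
x,y=p[0]+c*bx-s*by,p[1]+s*bx+c*by
ph=np.pi/2+p[2]/2
q=[np.cos(ph),np.sin(ph),0,0]
env.grip(0.0)
a=env.inverse_kinematics([x,y,180],q);print(np.round(a,2))
env.move_pose([x,y,180],q)
env.move_straight([x,y,115],velocity=100)
d={}
for n in("side","top"):
    d[n]=env.grab_frame(n)
    u=proj(d[n],[x,y,107])[0]; print(n,u)
    f=d[n]["frame"]; cv2.imwrite(f"pics/{n}1.png",cv2.resize(f[140:290,210:410,::-1],None,fx=4,fy=4,interpolation=cv2.INTER_CUBIC))
pickle.dump(d,open("d1.pkl","wb"))
S=env.sense();print(S["time"],S["tool_pos"],S["force"],S["gripper_width"],x,y)
E
```

```text
[-0.17  0.28  1.58 -0.    1.28 -1.68]
side [310.96375901 199.06133634]
top [306.72583328 179.28630832]
4.6917 [585.15270635 -12.37490743 116.12632027] [0.74724909 0.07029594 0.305242  ] 0.0015928775624025236 584.2345471212752 -12.243053579694777
```

View pics/side1.png

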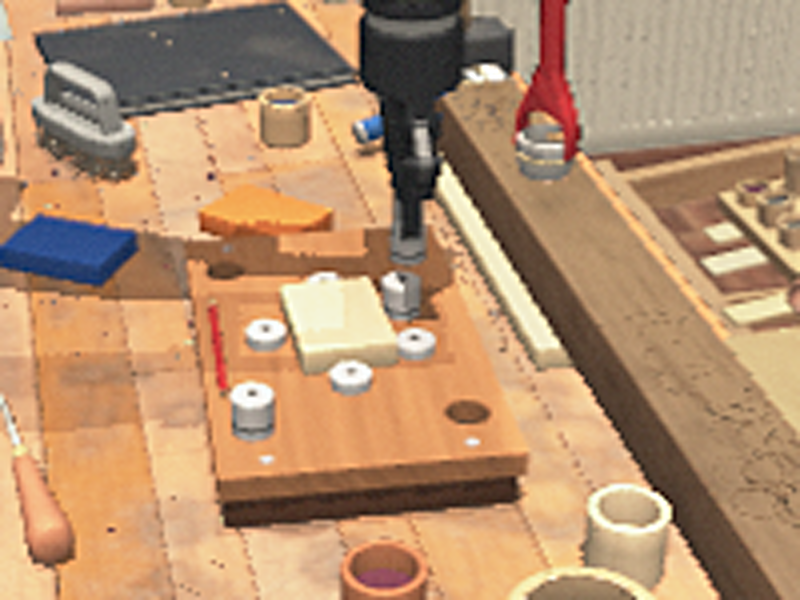

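View pics/top1.png

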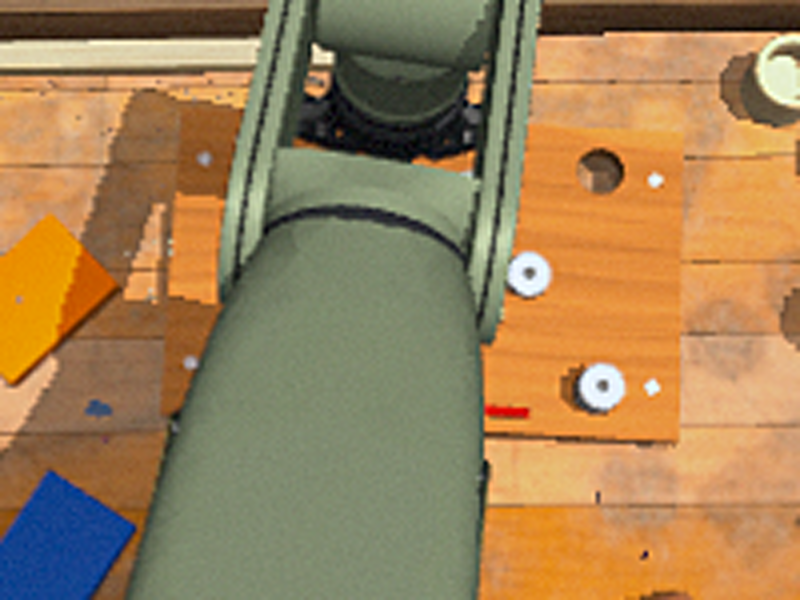

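The fingertips are at about side pixel (312,202), directly over the far-left high dog (310,212) and clear of the blank. Next I'll probe for contact.

```bash
python3 - <<'E'
from cell import env
from h import *
p=np.load("p.npy"); c,s=np.cos(p[2]),np.sin(p[2])
x,y=p[0]+c*58-s*29,p[1]+s*58+c*29
env.move_straight([x,y,92],velocity=60)
env.dwell(0.2)
S=env.sense();print(S["tool_pos"],S["force"])
print(env.move_straight([x,y,74],velocity=12,stop_force=2.5))
S=env.sense();print(S["time"],S["tool_pos"],S["force"])
E
```

```text
[584.61284137 -12.29598133  92.37992019] [-0.05793533 -0.36713606  0.59478623]
True
6.3583 [584.16422688 -12.2436386   80.78739802] [ 0.52377912 -0.54829055  2.60992987]
```

```bash
python3 - <<'E'
from cell import env
from h import *
import pickle
p=np.load("p.npy"); c,s=np.cos(p[2]),np.sin(p[2])
x,y=p[0]+c*58-s*29,p[1]+s*58+c*29
print(env.move_straight([x,y,64],velocity=12,stop_force=25))
S=env.sense();print(S["time"],S["tool_pos"],S["force"])
env.dwell(0.3)
S=env.sense();print(S["time"],S["tool_pos"],S["force"])
env.move_straight([x,y,115],velocity=60)
env.move_pose([450,330,230],S["orientation"])
d={}
for n in("side","top"):
    d[n]=env.grab_frame(n); ox,oy=ob[n]
    cv2.imwrite(f"pics/{n}2.png",cv2.resize(d[n]["frame"][oy:oy+142,ox:ox+190,::-1],None,fx=4.2,fy=4.2,interpolation=cv2.INTER_CUBIC))
pickle.dump(d,open("d2.pkl","wb"))
S=env.sense();print(S["time"],S["tool_pos"],S["force"])
for h in(9,11,13,27): print(h,[((proj(d[n],[p[0]+c*54-s*29,p[1]+s*54+c*29,45+h])[0]+p[8+2*k:10+2*k]-ob[n]+.5)*4.2-.5).round(1) for k,n in enumerate(("top","side"))])
E
```

```text
False
7.8583 [584.18641348 -12.24149546  63.90814868] [1.37351148 0.70024079 2.59525391]
8.1583 [584.14878172 -12.23389594  63.90274835] [ 2.04669217 -0.06469245  2.12951195]
10.6917 [450.53295022 328.82932996 229.27942984] [-0.28717068 -0.20641523 -0.82717536]
9 [array([362., 197.]), array([463.3, 275.5])]
11 [array([362.1, 196.2]), array([463.3, 273.1])]
13 [array([362.2, 195.4]), array([463.4, 270.7])]
27 [array([362.9, 189.8]), array([463.6, 254. ])]
```

View pics/side2.png

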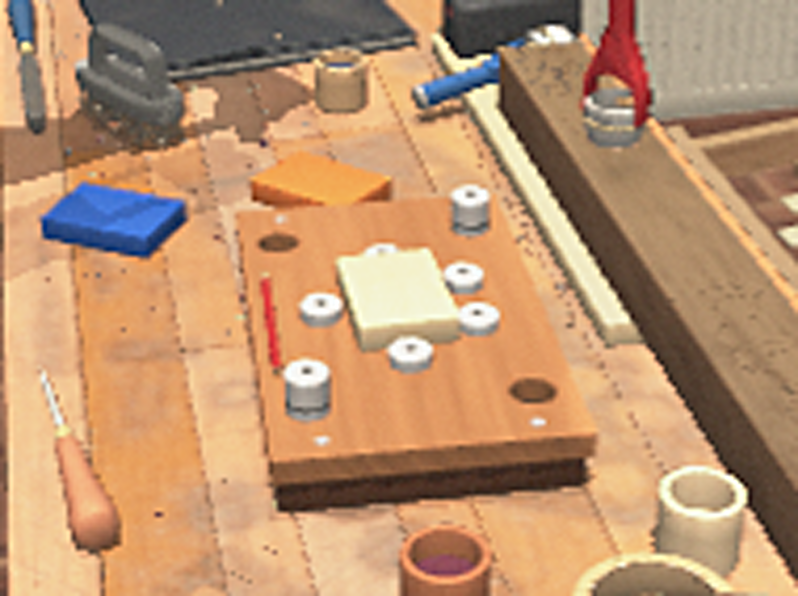

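View pics/top2.png

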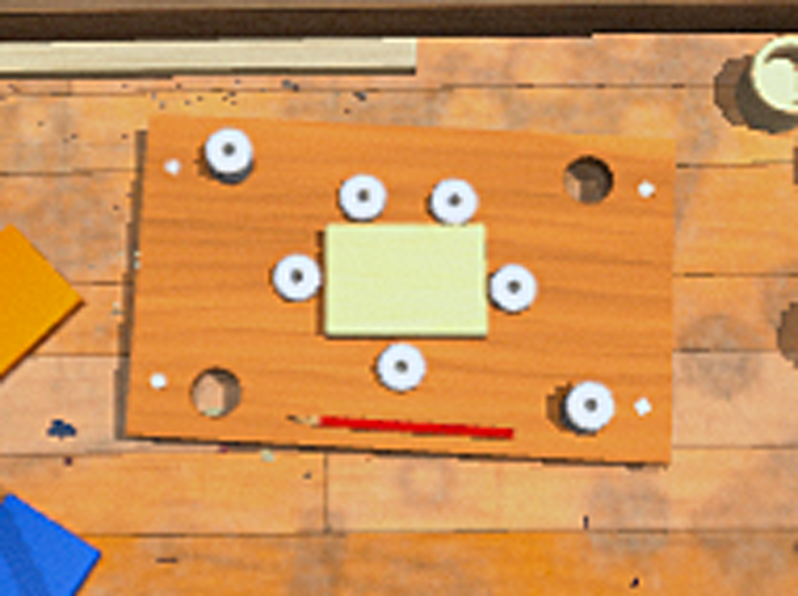

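The pressed dog's centre is now at crop pixel (463,273) in the side view and (362,196) in the top view. Both match a head about 11 mm above the board, level with its neighbours. The blank, spares, pencil and the other dogs are at the same pixels as before.

```bash
python3 - <<'E'
from cell import env
env.sign_off(); print(env.sense()["time"])
E
```

```text
the job is handed in; nothing more can be done
the job is handed in; nothing more can be done
```

I pressed the high dog, the far-left one at board (54, 29), down with the closed fingertips on its outer part. I then withdrew and handed the job in with about 10.7 s on the clock.

- **Height:** the last pictures from both cameras put its head about 11 mm above the board's top. That is about half-way down the blank's edge and within the neighbours' 9 to 14 mm. The final fingertip height gave the same, about 10.9 mm.
- **Force:** the readings I took during the press were about 2 to 3 N.
- **Everything else:** the blank, the other dogs, both spares and the pencil were at the same pixels as before. I judged this by eye on crops of the board area, so the sanding block, which is outside them, was not re-checked.
- **Disagreement:** the image fit put the head's starting height at 29.7 mm, while the touch contact put it at about 27.8 mm. The after-pictures and the fingertip height agreed on the final value.

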